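# Slide the egg carton off the hob to the ramekin and flip it open

### The job

The egg carton has been left standing on the hob, which is about to be used. With the fingertips only, gently slide the closed carton off the glass, to the side of the hob where the small white ramekin stands, until it sits flat on the worktop. Then flip its lid up and over with a fingertip so that it falls back and stays wide open by itself; do not pinch, lift or tip the carton, and leave everything else where it stands.

Things in the scene. Friction and masses are not known exactly. Their poses are not given: they have to be found in the camera images.
- egg_box: Closed grey pulp carton with eggs, loose, 0.25 to 0.4 kg. Origin: centre of its underside; x from its opening front to its hinged back, y along its length, z up. Its front faces -x within 18 degrees. Tray x -49 to 52, y -74 to 74, 34 mm high, upright walls. Shut lid: foot x -53 to 55, y -78 to 78, z 37 to 71, walls slope in to 72 x 116 on top (mm).
- egg_box_lid (a joint): Lid angle in rad: 0 shut, 2.88 fully open (falls back to its own stop). Almost free hinge without catch. The lid weighs about 20 g; its weight is over the hinge at 1.36 rad: below that it falls shut, above about 1.5 it falls open by itself. The carton is fragile: press on it gently, below about 10 N.
- lid_tab_edge (a point): Front tip of the pulp thumb tab on the middle of the lid's front rim, lower face; moves with the lid. When shut the tab is level, 39 to 42 mm above the carton's underside, and juts out over free space from x -58 to -72, 36 mm wide at the tip (52 at the root). A fingertip leaning in from the front, up to about 45 degrees, catches under it. Axes as the lid's (the carton's when shut).
- lid_hinge (a point): Middle of the hinge line, fixed on the carton at x 57, y 0, z 37 mm in its frame; the line runs along the carton's y. The tab tip swings about it at 129 mm radius, up and away from the robot; wide open, the lid reaches 165 mm (the tab 185 mm) behind the carton's origin.
- hob_left_edge (a point): A point on the left (+y) edge of the hob's glass, at the height of the glass (z 0). The edge runs along x (away from the robot) from x 0.345 to 0.845 m. Left of it lies the worktop, 6 mm lower (z -0.006); if the ramekin stands there it is free from x 0.33 to 0.65 m and to y 0.58.
- hob_right_edge (a point): The same on the right (-y) edge; the worktop right of it is also 6 mm lower (z -0.006) and, if the ramekin stands there, free from x 0.33 to 0.65 m and to y -0.58.
- chop_board: Wooden chopping board with an onion, a garlic bulb and a peeler on it, 331 mm along x, 220 mm along y, 18 mm thick, fixed, on the worktop on the other side of the hob from the ramekin. Not to be used. Origin: centre of its underside.
- ramekin: Small empty white ramekin, 68 mm across, 36 mm high, loose, towards the back of the worktop left or right of the hob: it marks the side for the carton, which goes in front of it. Not to be moved. Origin under its centre.
- salt_box: Round wooden salt box, 95 mm across, 75 mm high, at the far left of the worktop. Bystander. Origin under its centre.

How it is judged (in metres and radians):
On the way:
1. the carton sits flat on the worktop on the ramekin's side of the hob, still shut (height (world z) of egg_box below -0.0035 m and angle between egg_box's own z axis and vertical below 0.02 rad and ((world y of egg_box above 0.33 m and world y of ramekin above 0 m) or (world y of egg_box below -0.33 m and world y of ramekin below 0 m)) and value of joint egg_box_lid below 0.15 rad), for 0.2 s.
At the end, for the whole second after the job is handed in: The carton rests flat (tilt under 0.02 rad) on the lower worktop on the ramekin's side of the hob, no part of it on the glass, its lid open beyond 2.5 rad and staying so by itself; ramekin and salt box within 20 mm of where they stood (height (world z) of egg_box between -0.01 and -0.0035 m and angle between egg_box's own z axis and vertical below 0.02 rad and ((world y of egg_box above 0.33 m and world y of ramekin above 0 m) or (world y of egg_box below -0.33 m and world y of ramekin below 0 m)) and value of joint egg_box_lid above 2.5 rad and linear speed of egg_box below 0.02 m/s and distance of each of ramekin, salt_box from where it was at the start of the episode below 0.02 m); the robot touches nothing.
It fails at once if the carton is lifted (underside more than 12 mm above the glass) (height (world z) of egg_box above 0.012 m).
It fails at once if the carton is tipped by more than 0.17 rad (10 degrees) (angle between egg_box's own z axis and vertical above 0.17 rad).
It fails at once if the carton is squeezed or pressed with more than 15 N: eggs break (contact force between the fingers and egg_box above 15 N).
It fails at once if the carton is shoved faster than 0.4 m/s (linear speed of egg_box above 0.4 m/s).
It fails at once if the ramekin or the salt box is moved by more than 20 mm (distance of any of ramekin, salt_box from where it was at the start of the episode above 0.02 m).
It also fails if it takes over 70 s, if anything falls off the work surface, if the arm or the gripper's body presses on something with over 40 N, if the wrist force passes 120 N, or if a joint passes its speed limit or range.

### The arm

A 6-joint arm with a two-finger parallel gripper is mounted at the origin on a cart in front of the work surface, level with it; the furniture and walls round the work are solid. World frame = base frame: x ahead of the robot, y to its left, z up, the work surface at z = 0. Lengths are in m, angles in degrees, forces in N, time in s.
With the tool pointing down it reaches from about 0.35 to 0.875 m from the base axis. Payload 4.2 kg.
Tool frame: the origin (TCP) lies on the centre line of the jaws, within the pads' length; the fingertips stand 11 mm ahead of it and the grasp point (between the pads) lies 8 mm behind it; z points along the fingers, y is the line along which they close (so a half turn about z gives the same grasp; the last joint's range is limited). The gripper opens to 87 mm and grips with 3 to 60 N. Pads are 19 mm wide; open, the fingers measure 117 mm over their backs; the gripper's body (75 mm by 190 mm) begins 51 mm behind the grasp point.
Start: joints at [-55.772, 22.042, 0.453, 0, -68.411, -14.817], TCP at [0.208, -0.589, 0.234] pointing down, gripper open.
Joint ranges: [-179.83, 179.83], [-69.29, 118.12], [-61.27, 80.66], [-181.25, 117.63], [-171.15, -9.14], [-177.46, 177.46]. Speed limits (degrees/s): [159.86, 159.86, 180, 180, 180, 180].

### API

Orientations are given as a 3x3 rotation matrix whose columns are the frame's x, y, z axes.
In Python, from station import r gives the robot as it stands.
- The arm moves only by the tool servo_tool, never from a script. Its argument "commands" is a list that holds one entry, the list of rows, each a list of 7 numbers: the closure, from 0 (fully open) to 1 (shut), then the shift along the tool's x, y, z in mm, then the turn, a rotation vector about the tool's x, y, z in rad. In form: [[[claw, x, y, z, ax, ay, az], ...]]. A call has exactly 5 rows; each row is the pose to reach, as a shift and turn from the pose commanded when the call began, along the tool's axes at that moment; what a row does not reach only later rows make up. A row lasts 1/10 s, in which the tool goes at most 50 mm and 8.59 degrees, less where a joint would pass 70% of its speed; a pose out of reach is approached as far as the arm can. A call with a gripper value outside its range is refused whole. The fingers move at their own pace and stop on an object; the grip force is fixed at half the most. Time passes only in rows, so rows that repeat a pose let the fingers close, or fill a call up. It gives the time, the measured TCP pose, the force, the opening and the grip force at its end, in the units of the state.
- r.sense(): the state, without advancing time (a new reading comes with each control period).
- r.capture(name): name is "side" or "top"; returns a dict with "pixels" (480x640x3 uint8, red, green, blue), "camera_matrix" (3x3 intrinsics, pixels), "R" (3x3) and "t" (3): a world point X has camera coordinates R X + t. Camera axes: x right, y down, z forward; pixel columns grow to the right and rows downward; lengths in m; the calibration is good to about 2 mm. A picture is of the moment at which its call begins. There is no depth.
- r.finish_job(): hands the job in; it is judged then, once.
The state is a dict: "time_s": time; "joints": joint angles; "joint_velocities": joint speeds; "effort": joint torques, N m; "tcp_pos": TCP position; "ee_rot": TCP orientation; "wrist_force": force on the tool from outside, world axes, zero at the start; "moment": the same for the moment, N m; "gripper_width": opening from 0.0 (shut) to 1.0 (fully open); "gripper_force": force on a finger pad.
Only numpy, scipy, OpenCV 4.12 (cv2) and the standard library are available. Lean on these libraries where they do the work, as an engineer would, in place of code of your own. Each camera call takes 0.05 s, during which the arm holds its last target. There are 200 camera calls.

## Working session

There is one attempt and no reset: what is moved stays moved. The work goes in short steps, Python scripts to look and compute and a tool call to move; the robot and the scene stay as the last step left them, time stands still between calls to the robot, and variables do not carry over. Pictures are saved under pics/ and viewed, at most 10 in all, crops included, and the job is handed in when it is done.

Besides the shell and the picture viewer there is one more tool, called after "Emit:" as name(argument=value, ...) on one line, values as JSON. servo_tool: Moves the arm, as the interface text tells. Its arguments: {"type":"object","properties":{"commands":{"type":"array","items":{"type":"array","items":{"type":"array","items":{"type":"number"}}}}},"required":["commands"]}

```bash
mkdir -p pics; python3 - <<'E'
from station import r
import cv2,numpy as np
s=r.sense();print({k:np.round(v,3).tolist() for k,v in s.items()})
for n in("side","top"):
    c=r.capture(n);cv2.imwrite(f"pics/{n}0.png",c["pixels"][:,:,::-1]);np.savez(f"{n}0.npz",**c);print(n,c["camera_matrix"].round(1).tolist(),(-c["R"].T@c["t"]).round(3),c["R"].round(2).tolist())
E
```

```text
{'time_s': 0.0, 'joints': [-55.772, 22.09, 0.381, -0.03, -68.412, -14.818], 'joint_velocities': [-0.083, 0.056, 0.009, -0.002, 0.012, 0.034], 'effort': [-0.0, -39.066, 18.741, 4.22, 0.011, -0.0], 'tcp_pos': [0.208, -0.589, 0.232], 'ee_rot': [[-0.943, -0.332, -0.001], [-0.332, 0.943, 0.002], [0.0, 0.002, -1.0]], 'wrist_force': [0.54, 0.196, -1.043], 'moment': [-0.031, 0.042, 0.053], 'gripper_force': 0.0, 'gripper_width': 1.001}
side [[470.5, 0.0, 319.5], [0.0, 470.5, 233.6], [0.0, 0.0, 1.0]] [-0.949  0.363  0.798] [[-0.14, -0.99, 0.03], [-0.43, 0.04, -0.9], [0.89, -0.14, -0.43]]
top [[569.1, 0.0, 319.0], [0.0, 569.1, 245.6], [0.0, 0.0, 1.0]] [0.149 0.3   1.801] [[-0.37, -0.93, 0.01], [-0.9, 0.35, -0.26], [0.24, -0.1, -0.97]]
```

View pics/top0.png

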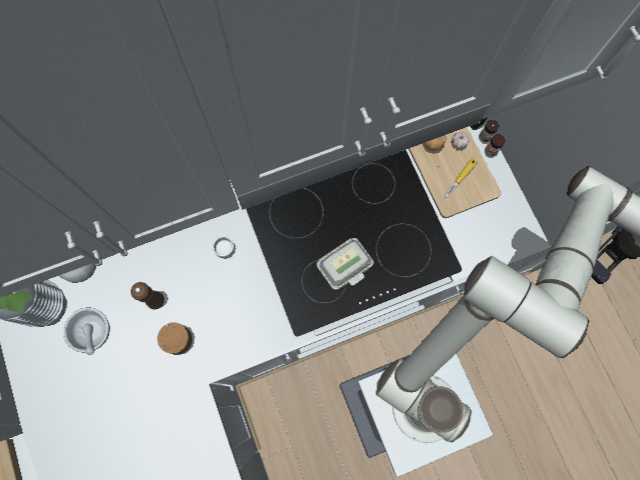

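View pics/side0.png

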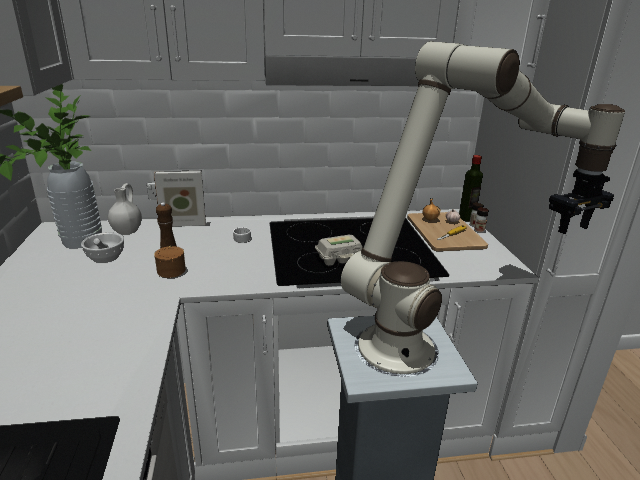

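The top view shows the carton at about (345,263) on the hob, with its tab at (356,280). The ramekin is at (224,247), left of the hob's left edge, which runs from (248,210) to (295,333). So the carton goes to +y.

```bash
cat > h.py <<'E'
import cv2,numpy as np
def ray(c,uv,z):
    uv=np.atleast_2d(uv).astype(float);K,R,t=c["camera_matrix"],c["R"],c["t"]
    d=np.c_[uv,np.ones(len(uv))]@np.linalg.inv(K).T@R;o=-R.T@t
    return o+d*((z-o[2])/d[:,2])[:,None]
def proj(c,X):
    p=(np.atleast_2d(X)@c["R"].T+c["t"])@c["camera_matrix"].T;return p[:,:2]/p[:,2:]
E
python3 - <<'E'
from h import *
c=dict(np.load("top0.npz"));g=c["pixels"].max(2)
print("edge",ray(c,[[248,210],[271,270],[295,333]],0).round(3).tolist(),"ramekin",ray(c,[[224,247]],.03).round(3),"salt",ray(c,[[174,337]],.07).round(3))
# top-down rectified map at z=.038, 1 px = 1 mm; u = -y, v = -x
x0,y0=.75,.25
cor=np.array([[x0,y0,.038],[x0,y0-.4,.038],[x0-.4,y0-.4,.038],[x0-.4,y0,.038]])
H=cv2.getPerspectiveTransform(proj(c,cor).astype(np.float32),np.float32([[0,0],[400,0],[400,400],[0,400]]))
im=cv2.warpPerspective(c["pixels"],H,(400,400),flags=cv2.INTER_CUBIC)
m=(im.max(2)>75).astype(np.uint8)
m2=cv2.morphologyEx(m,cv2.MORPH_OPEN,np.ones((61,61)))if 0 else cv2.morphologyEx(m,cv2.MORPH_OPEN,cv2.getStructuringElement(cv2.MORPH_ELLIPSE,(55,55)))
for k in cv2.findContours(m2,0,1)[0]:
    a=cv2.minAreaRect(k);b=cv2.boxPoints(a);print(cv2.contourArea(k),a, [(round(x0-v/1000,3),round(y0-u/1000,3)) for u,v in b]);cv2.polylines(im,[b.astype(int)],1,(255,0,0))
cv2.imwrite("pics/rect0.png",cv2.resize(im,(800,800))[100:700,:,::-1])
E
```

```text
edge [[0.794, 0.284, 0.0], [0.574, 0.284, 0.0], [0.356, 0.285, 0.0]] ramekin [[0.693 0.399 0.03 ]] salt [[0.471 0.629 0.07 ]]
18376.5 ((192.63648986816406, 256.5440673828125), (132.9737548828125, 161.95938110351562), 76.9208755493164) [(np.float32(0.54), np.float32(0.151)), (np.float32(0.577), np.float32(-0.006)), (np.float32(0.447), np.float32(-0.037)), (np.float32(0.41), np.float32(0.121))]
```

View pics/rect0.png

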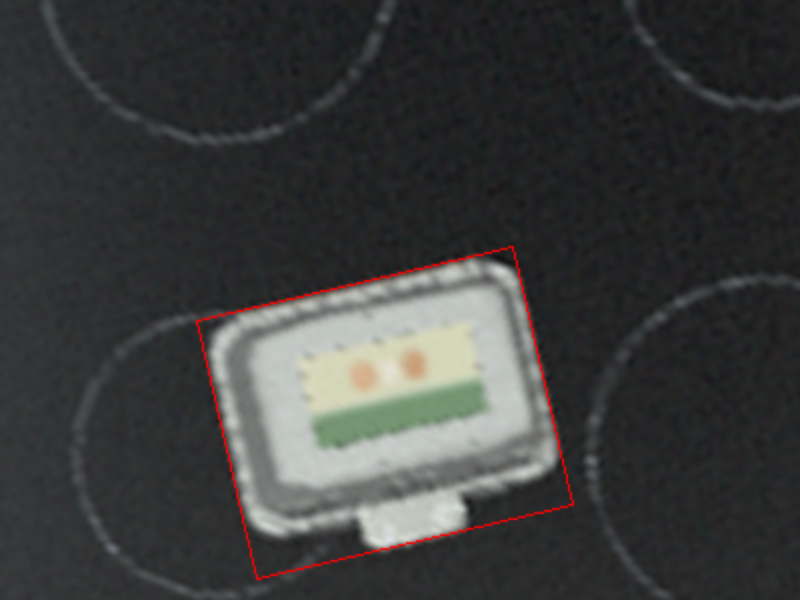

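The carton's centre is near (0.502, 0.060) with a yaw of about 13°. Pushing it about 0.34 m along its own +y axis puts it near (0.425, 0.395), in front of the ramekin with room for the lid. I'll push with two fingertips against its right end. First I go above the standoff point.

Emit:
servo_tool(commands=[[[0.55, -48, 39, 0, 0, 0, -0.146], [0.55, -96, 78, 0, 0, 0, -0.292], [0.55, -144, 117, 0, 0, 0, -0.438], [0.55, -192, 156, 0, 0, 0, -0.584], [0.55, -240, 195, 0, 0, 0, -0.73]]])

```text
time_s: 0.6
tcp_pos: [0.3387, -0.3744, 0.2332]
ee_rot: [[-0.476, -0.879, -0.0], [-0.879, 0.476, 0.0], [-0.0, 0.001, -1.0]]
wrist_force: [1.0, 0.2, 0.7]
gripper_width: 0.634
gripper_force: 0.0
```

```bash
cat > go.py <<'E'
# go.py x y z yaw tilt : shift (mm) and turn in the present tool frame to reach the pose; tool y at 'yaw', tilt about tool y
import sys,numpy as np
from scipy.spatial.transform import Rotation as Ro
from station import r
x,y,z,yaw,tilt=map(float,sys.argv[1:6]);s=r.sense();R0=np.array(s["ee_rot"])
a=np.radians(yaw);Y=np.array([np.cos(a),np.sin(a),0]);Z=np.array([0,0,-1.]);R1=np.c_[np.cross(Y,Z),Y,Z]@Ro.from_euler("y",tilt,degrees=True).as_matrix()
print("shift",(R0.T@(np.array([x,y,z])-s["tcp_pos"])*1000).round(1),"turn",Ro.from_matrix(R0.T@R1).as_rotvec().round(3))
print("t",s["time_s"],"tcp",np.round(s["tcp_pos"],4),"F",np.round(s["wrist_force"],2),"w",round(s["gripper_width"],2),"j",np.round(s["joints"],1));print(R0.round(3).tolist())
E
python3 go.py .531 -.062 .1 193.2 0
```

```text
shift [-366.3  -20.3  133.3] turn [ 0.     0.    -0.727]
t 0.6 tcp [ 0.3387 -0.3744  0.2332] F [1.   0.19 0.66] w 0.63 j [-29.4  10.3 -16.1  -0.  -63.6   1. ]
[[-0.476, -0.879, -0.0], [-0.879, 0.476, 0.0], [-0.0, 0.001, -1.0]]
```

Emit:
servo_tool(commands=[[[0.55, -46, -2, 0, 0, 0, -0.145], [0.55, -92, -5, 0, 0, 0, -0.29], [0.55, -138, -8, 0, 0, 0, -0.435], [0.55, -184, -11, 10, 0, 0, -0.58], [0.55, -230, -14, 20, 0, 0, -0.727]]])

```text
time_s: 1.1
tcp_pos: [0.4619, -0.1795, 0.2135]
ee_rot: [[0.229, -0.973, 0.001], [-0.973, -0.229, 0.0], [0.0, -0.001, -1.0]]
wrist_force: [1.3, -0.8, -0.0]
gripper_width: 0.454
gripper_force: 0.0
```

```bash
python3 go.py .531 -.062 .034 193.2 0
```

```text
shift [-98.6 -94.1 179.5] turn [-0.001 -0.     0.001]
t 1.1 tcp [ 0.4619 -0.1795  0.2135] F [ 1.29 -0.77 -0.01] w 0.45 j [ -2.4  10.4 -19.1  -0.  -60.5  15.7]
[[0.229, -0.973, 0.001], [-0.973, -0.229, 0.0], [0.0, -0.001, -1.0]]
```

Emit:
servo_tool(commands=[[[0.55, -25, -24, 35, 0, 0, 0], [0.55, -50, -48, 70, 0, 0, 0], [0.55, -75, -72, 105, 0, 0, 0], [0.55, -96, -94, 145, 0, 0, 0], [0.55, -96, -94, 178, 0, 0, 0]]])

```text
time_s: 1.6
tcp_pos: [0.5333, -0.0642, 0.0336]
ee_rot: [[0.227, -0.974, 0.001], [-0.974, -0.227, 0.0], [0.0, -0.001, -1.0]]
wrist_force: [0.3, 0.6, -0.2]
gripper_width: 0.454
gripper_force: 0.0
```

```bash
python3 go.py .531 -.062 .034 193.2 0; python3 - <<'E'
from h import *
from station import r
c=r.capture("top");np.savez("t1.npz",**c)
i=c["pixels"][200:330,260:440,::-1];cv2.imwrite("pics/t1.png",cv2.resize(i,None,fx=4,fy=4,interpolation=2))
E
```

```text
shift [-2.6  1.7 -0.4] turn [-0.001 -0.    -0.001]
t 1.6 tcp [ 0.5333 -0.0642  0.0336] F [ 0.26  0.64 -0.16] w 0.45 j [ 10.5  27.  -25.6   0.  -37.4   2.7]
[[0.227, -0.974, 0.001], [-0.974, -0.227, 0.0], [0.0, -0.001, -1.0]]
```

View pics/t1.png

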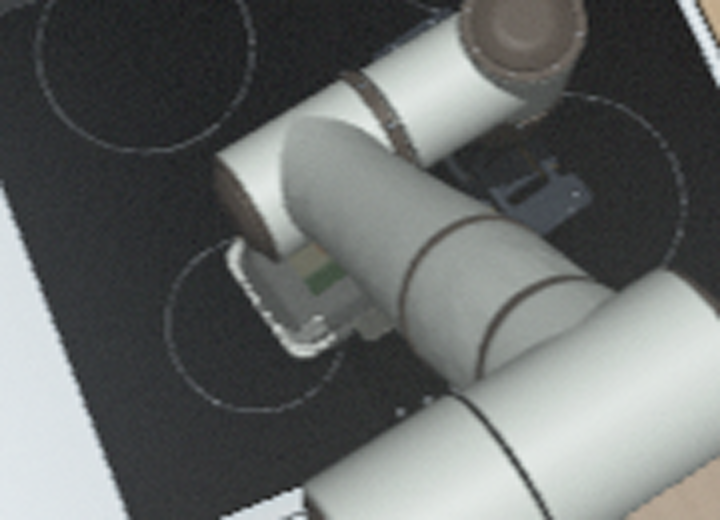

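The arm hides part of the carton, but the fingers stand behind its right end as planned. I start the gentle push.

Emit:
servo_tool(commands=[[[0.55, -9, 0, 0, 0, 0, 0], [0.55, -17, 0, 0, 0, 0, 0], [0.55, -25, 0, 0, 0, 0, 0], [0.55, -33, 0, 0, 0, 0, 0], [0.55, -41, 0, 0, 0, 0, 0]]])

```text
time_s: 2.15
tcp_pos: [0.5227, -0.0262, 0.0369]
ee_rot: [[0.223, -0.975, 0.003], [-0.975, -0.223, 0.001], [-0.0, -0.003, -1.0]]
wrist_force: [0.7, 0.4, 0.2]
gripper_width: 0.453
gripper_force: 0.1
```

Emit:
servo_tool(commands=[[[0.55, -9, 0, 0, 0, 0, 0], [0.55, -18, 0, 0, 0, 0, 0], [0.55, -27, 0, 0, 0, 0, 0], [0.55, -36, 0, 0, 0, 0, 0], [0.55, -45, 0, 0, 0, 0, 0]]])

```text
time_s: 2.65
tcp_pos: [0.5122, 0.0177, 0.0356]
ee_rot: [[0.223, -0.975, 0.0], [-0.975, -0.223, -0.0], [0.0, -0.0, -1.0]]
wrist_force: [1.0, -2.7, 1.6]
gripper_width: 0.447
gripper_force: 1.3
```

Emit:
servo_tool(commands=[[[0.55, -10, 0, 0, 0, 0, 0], [0.55, -20, 0, 0, 0, 0, 0], [0.55, -30, 0, 0, 0, 0, 0], [0.55, -40, 0, 0, 0, 0, 0], [0.55, -50, 0, 0, 0, 0, 0]]])

```text
time_s: 3.15
tcp_pos: [0.5008, 0.0665, 0.0355]
ee_rot: [[0.223, -0.975, -0.0], [-0.975, -0.223, -0.0], [0.0, 0.0, -1.0]]
wrist_force: [0.5, -2.7, 3.0]
gripper_width: 0.449
gripper_force: 1.3
```

Emit:
servo_tool(commands=[[[0.55, -10, 0, 1, 0, 0, 0], [0.55, -20, 0, 2, 0, 0, 0], [0.55, -30, 0, 3, 0, 0, 0], [0.55, -40, 0, 3, 0, 0, 0], [0.55, -50, 0, 3, 0, 0, 0]]])

```text
time_s: 3.65
tcp_pos: [0.4896, 0.1152, 0.0323]
ee_rot: [[0.223, -0.975, -0.0], [-0.975, -0.223, -0.0], [0.0, 0.001, -1.0]]
wrist_force: [0.2, -2.3, -0.1]
gripper_width: 0.452
gripper_force: 1.0
```

Emit:
servo_tool(commands=[[[0.55, -10, 0, 0, 0, 0, 0], [0.55, -20, 0, 0, 0, 0, 0], [0.55, -30, 0, 0, 0, 0, 0], [0.55, -40, 0, 0, 0, 0, 0], [0.55, -50, 0, 0, 0, 0, 0]]])

```text
time_s: 4.15
tcp_pos: [0.4785, 0.164, 0.0324]
ee_rot: [[0.223, -0.975, -0.0], [-0.975, -0.223, -0.0], [0.0, 0.0, -1.0]]
wrist_force: [0.7, -2.0, 0.1]
gripper_width: 0.448
gripper_force: 0.8
```

Emit:
servo_tool(commands=[[[0.55, -10, 0, 0, 0, 0, 0], [0.55, -20, 0, 0, 0, 0, 0], [0.55, -30, 0, 0, 0, 0, 0], [0.55, -40, 0, 0, 0, 0, 0], [0.55, -50, 0, 0, 0, 0, 0]]])

```text
time_s: 4.65
tcp_pos: [0.4676, 0.2127, 0.0327]
ee_rot: [[0.223, -0.975, 0.0], [-0.975, -0.223, -0.0], [0.0, -0.0, -1.0]]
wrist_force: [-0.9, -2.1, 1.4]
gripper_width: 0.448
gripper_force: 1.3
```

```bash
python3 - <<'E'
from h import *
from station import r
a=r.capture("top");b=r.capture("side");np.savez("t2.npz",**a);np.savez("s2.npz",**b)
i=a["pixels"][190:340,180:360,::-1];i=cv2.resize(i,(540,450),interpolation=2)
j=b["pixels"][210:310,220:340,::-1];j=cv2.resize(j,(260,217),interpolation=2)
o=np.zeros((450,800,3),np.uint8);o[:,:540]=i;o[:217,540:]=j;cv2.imwrite("pics/t2.png",o)
E
```

```text
(no output)
```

View pics/t2.png

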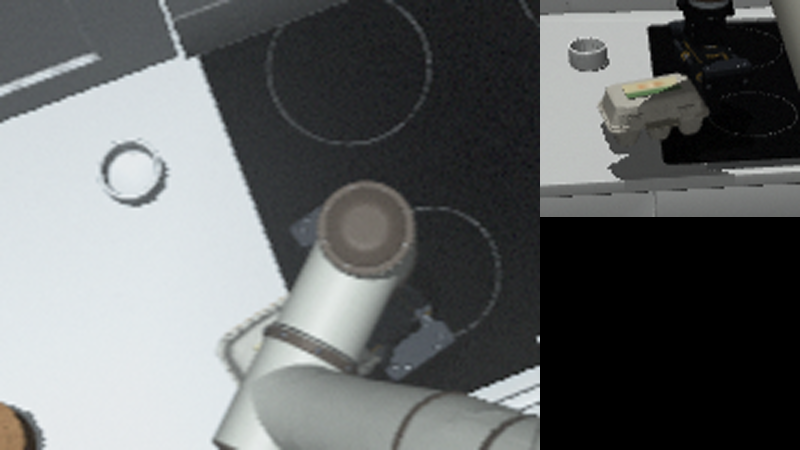

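The carton now straddles the hob's left edge and follows the fingers squarely, with its far corner at about (225,350) in the crop. I continue.

Emit:
servo_tool(commands=[[[0.55, -8, 0, 0, 0, 0, 0], [0.55, -16, 0, 0, 0, 0, 0], [0.55, -24, 0, 0, 0, 0, 0], [0.55, -32, 0, 0, 0, 0, 0], [0.55, -40, 0, 0, 0, 0, 0]]])

```text
time_s: 5.25
tcp_pos: [0.4586, 0.2515, 0.0325]
ee_rot: [[0.223, -0.975, -0.0], [-0.975, -0.223, -0.0], [0.0, 0.0, -1.0]]
wrist_force: [0.7, -1.6, -0.9]
gripper_width: 0.45
gripper_force: 0.7
```

Emit:
servo_tool(commands=[[[0.55, -8, 0, 0, 0, 0, 0], [0.55, -16, 0, 0, 0, 0, 0], [0.55, -24, 0, 0, 0, 0, 0], [0.55, -32, 0, 0, 0, 0, 0], [0.55, -40, 0, 0, 0, 0, 0]]])

```text
time_s: 5.75
tcp_pos: [0.4497, 0.2906, 0.0325]
ee_rot: [[0.223, -0.975, -0.0], [-0.975, -0.223, -0.0], [0.0, 0.0, -1.0]]
wrist_force: [0.5, -1.1, -0.9]
gripper_width: 0.447
gripper_force: 0.7
```

Emit:
servo_tool(commands=[[[0.55, -7, 0, 0, 0, 0, 0], [0.55, -14, 0, 0, 0, 0, 0], [0.55, -21, 0, 0, 0, 0, 0], [0.55, -24, 0, 0, 0, 0, 0], [0.55, -24, 0, 0, 0, 0, 0]]])

```text
time_s: 6.25
tcp_pos: [0.4445, 0.3142, 0.0326]
ee_rot: [[0.224, -0.975, 0.001], [-0.975, -0.224, 0.001], [-0.001, -0.001, -1.0]]
wrist_force: [0.6, 0.1, 0.3]
gripper_width: 0.449
gripper_force: 0.0
```

Emit:
servo_tool(commands=[[[0.55, 20, 0, 0, 0, 0, 0], [0.55, 40, 0, 0, 0, 0, 0], [0.55, 60, 0, -40, 0, 0, 0], [0.55, 80, 0, -80, 0, 0, 0], [0.55, 100, 0, -120, 0, 0, 0]]])

```text
time_s: 6.75
tcp_pos: [0.467, 0.2151, 0.154]
ee_rot: [[0.223, -0.975, 0.0], [-0.975, -0.223, 0.0], [-0.0, -0.0, -1.0]]
wrist_force: [0.9, 0.5, 0.3]
gripper_width: 0.445
gripper_force: 0.0
```

Emit:
servo_tool(commands=[[[1, 40, 0, -20, 0, 0, 0], [1, 80, 0, -40, 0, 0, 0], [1, 120, 0, -60, 0, 0, 0], [1, 150, 0, -70, 0, 0, 0], [1, 180, 0, -80, 0, 0, 0]]])

```text
time_s: 7.25
tcp_pos: [0.5073, 0.0391, 0.2338]
ee_rot: [[0.222, -0.975, 0.002], [-0.975, -0.222, 0.001], [-0.001, -0.002, -1.0]]
wrist_force: [0.6, 0.6, -0.4]
gripper_width: 0.079
gripper_force: 0.0
```

```bash
python3 - <<'E'
from h import *
from station import r
a=r.capture("top");b=r.capture("side");np.savez("t3.npz",**a);np.savez("s3.npz",**b)
i=a["pixels"][200:340,170:350,::-1];i=cv2.resize(i,(540,420),interpolation=2)
j=b["pixels"][210:310,220:340,::-1];j=cv2.resize(j,(260,217),interpolation=2)
o=np.zeros((420,800,3),np.uint8);o[:,:540]=i;o[:217,540:]=j;cv2.imwrite("pics/t3.png",o)
E
```

```text
(no output)
```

View pics/t3.png

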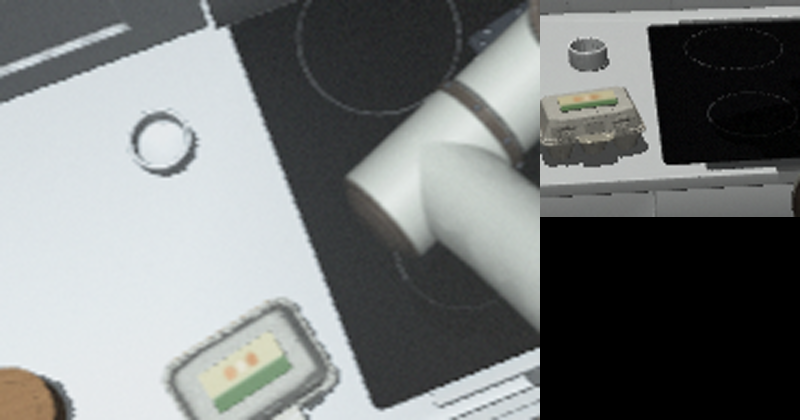

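The carton sits clear of the glass, closed, with its tab at about (290,412) in the crop. I locate it by its label, relative to the first picture.

```bash
cat > loc.py <<'E'
from h import *
def label(c,z,box):
    u0,v0,u1,v1=box;im=np.zeros_like(c["pixels"]);im[v0:v1,u0:u1]=c["pixels"][v0:v1,u0:u1]
    h=cv2.cvtColor(im,cv2.COLOR_RGB2HSV);m=cv2.inRange(h,(15,40,50),(85,255,255))
    p=np.argwhere(m)[:,::-1];P=ray(c,p,z)[:,:2]*1000
    a=cv2.minAreaRect(P.astype(np.float32));b=cv2.boxPoints(a);e=[b[1]-b[0],b[2]-b[1]];l=max(e,key=np.linalg.norm);yaw=np.degrees(np.arctan2(l[1],l[0]))-90
    d=P-P.mean(0);w,V=np.linalg.eigh(d.T@d);pc=np.degrees(np.arctan2(V[1,1],V[0,1]))-90
    return len(p),np.array(a[0]).round(1),a[1],((yaw+90)%180-90).round(1),((pc+90)%180-90).round(1)
E
python3 - <<'E'
from loc import *
print(label(dict(np.load("top0.npz")),.071,(310,230,385,300)))
c=dict(np.load("t3.npz"));print(label(c,.065,(225,295,275,345)))
print("tab tip",ray(c,[[170+290/3,200+418/3]],.036).round(3))
print("ramekin",ray(c,[[170+163/3,200+142/3]],.03).round(3))
E
```

```text
(185, array([498.8,  57.7]), (39.53887176513672, 81.85553741455078), np.float32(12.5), np.float64(12.0))
(182, array([421.1, 398.6]), (38.1532096862793, 82.20819854736328), np.float32(11.6), np.float64(10.4))
tab tip [[0.366 0.373 0.036]]
ramekin [[0.692 0.398 0.03 ]]
```

```bash
python3 go.py .265 .364 .22 282.3 45
```

```text
shift [-371.2  165.9   13.7] turn [ 0.608  0.612 -1.477]
t 7.35 tcp [0.5082 0.0382 0.2343] F [-0.55 -0.36  0.5 ] w 0.03 j [ 22.6  10.6 -15.6   0.  -63.6  -9.9]
[[0.219, -0.976, 0.004], [-0.976, -0.219, 0.001], [-0.0, -0.004, -1.0]]
```

Emit:
servo_tool(commands=[[[1, -28, 12, 0, 0.05, 0.05, -0.12], [1, -56, 24, 0, 0.1, 0.1, -0.24], [1, -84, 36, 0, 0.15, 0.15, -0.36], [1, -112, 48, 0, 0.2, 0.2, -0.48], [1, -140, 60, 0, 0.25, 0.25, -0.6]]])

```text
time_s: 7.85
tcp_pos: [0.4161, 0.1653, 0.2327]
ee_rot: [[0.69, -0.642, 0.333], [-0.656, -0.75, -0.084], [0.304, -0.161, -0.939]]
wrist_force: [0.8, 0.0, 0.6]
gripper_width: 0.005
gripper_force: 0.0
```

```bash
python3 go.py .265 .364 .22 282.3 45
```

```text
shift [-238.7  -49.9  -55.2] turn [ 0.355  0.363 -0.869]
t 7.85 tcp [0.4161 0.1653 0.2327] F [0.76 0.02 0.55] w 0.0 j [ 53.6  -2.9 -42.6  26.4 -45.6 -23.6]
[[0.69, -0.642, 0.333], [-0.656, -0.75, -0.084], [0.304, -0.161, -0.939]]
```

Emit:
servo_tool(commands=[[[1, -25, -5, -5, 0.05, 0.05, -0.12], [1, -50, -10, -10, 0.1, 0.1, -0.24], [1, -75, -15, -15, 0.15, 0.15, -0.36], [1, -100, -20, -20, 0.2, 0.2, -0.48], [1, -125, -25, -25, 0.25, 0.25, -0.6]]])

```text
time_s: 8.35
tcp_pos: [0.3392, 0.272, 0.2279]
ee_rot: [[0.789, -0.06, 0.612], [-0.106, -0.994, 0.04], [0.606, -0.097, -0.79]]
wrist_force: [10.2, 0.7, 8.2]
gripper_width: 0.004
gripper_force: 0.0
```

```bash
python3 go.py .285 .369 .18 282.3 45
```

```text
shift [-82.1 -88.5   8.5] turn [ 0.108  0.117 -0.27 ]
t 8.35 tcp [0.3392 0.272  0.2279] F [10.16  0.71  8.22] w 0.0 j [ 71.6  -6.6 -61.3  64.8 -38.9 -40.6]
[[0.789, -0.06, 0.612], [-0.106, -0.994, 0.04], [0.606, -0.097, -0.79]]
```

J3 is at its limit here because the leaned wrist folds too far back. I fit a quick kinematic model to find a reachable lean.

```bash
cat > kin.py <<'E'
import numpy as np
from scipy.spatial.transform import Rotation as Ro
D=np.array([[22.09,.38,.6247,.232],[10.3,-16.1,.5049,.2332],[10.4,-19.1,.4955,.2135],[27,-25.6,.5371,.0336],[10.6,-15.6,.5096,.2343]])
M=[];b=[]
for j2,j3,rr,z in D:
    p,q=np.radians([j2,j2-j3]);M+=[[1,0,np.sin(p),np.cos(q),np.sin(q)],[0,1,np.cos(p),-np.sin(q),np.cos(q)]];b+=[rr,z]
s,res,_,sv=np.linalg.lstsq(np.array(M),b,rcond=None)
if __name__=="__main__": print(s.round(4),res,sv.round(3))
def wr(j1,j2,j3,h):  # wrist centre
    p,q,a=np.radians([j2,j2-j3,j1]);rr=s[0]+s[2]*np.sin(p)+s[3]*np.cos(q)+s[4]*np.sin(q);z=s[1]+h+s[2]*np.cos(p)-s[3]*np.sin(q)+s[4]*np.cos(q)
    return np.array([rr*np.cos(a),rr*np.sin(a),z])
if __name__=="__main__":
    for T,Z,j in [((.4161,.1653,.2327),(.333,-.084,-.939),(53.6,-2.9,-42.6)),((.3392,.272,.2279),(.612,.04,-.79),(71.6,-6.6,-61.3))]:
        for h in (.1,.15,.2,.25,.3): print(h,(wr(*j,h)+h*np.array(Z)-T).round(4))
E
python3 kin.py
```

```text
[ 0.0303 -0.1231  0.5417  0.4172  0.0096] [4.90922509e-06] [3.857 3.148 0.304 0.301 0.174]
0.1 [-0.187   0.0919 -0.0678]
0.15 [-0.1703  0.0877 -0.0648]
0.2 [-0.1537  0.0835 -0.0617]
0.25 [-0.137   0.0793 -0.0587]
0.3 [-0.1204  0.0751 -0.0556]
0.1 [-0.2095 -0.0622 -0.1269]
0.15 [-0.1789 -0.0602 -0.1164]
0.2 [-0.1483 -0.0582 -0.1059]
0.25 [-0.1177 -0.0562 -0.0954]
0.3 [-0.0871 -0.0542 -0.0849]
```

```bash
cat > kin.py <<'E'
import numpy as np
from scipy.spatial.transform import Rotation as Ro
from scipy.optimize import least_squares
D=[([-55.772,22.09,.381,-.03,-68.412,-14.818],(.208,-.589,.232)),([-29.4,10.3,-16.1,0,-63.6,1],(.3387,-.3744,.2332)),([-2.4,10.4,-19.1,0,-60.5,15.7],(.4619,-.1795,.2135)),
([10.5,27,-25.6,0,-37.4,2.7],(.5333,-.0642,.0336)),([22.6,10.6,-15.6,0,-63.6,-9.9],(.5082,.0382,.2343)),([53.6,-2.9,-42.6,26.4,-45.6,-23.6],(.4161,.1653,.2327)),([71.6,-6.6,-61.3,64.8,-38.9,-40.6],(.3392,.272,.2279))]
E=lambda ax,d:Ro.from_euler(ax,d,degrees=True)
def fk(j,p,sg=1):
    a0,d0,L1,A,B,h,e,y1,y0=p;R=E("z",j[0]);t=R.apply([a0,y1,d0]);R=R*E("y",j[1]);t=t+R.apply([0,0,L1]);R=R*E("y",-j[2]);t=t+R.apply([A,0,B])
    R=R*E("x",sg*j[3])*E("y",-j[4]);t=t+R.apply([h,y0,e]);R=R*E("x",sg*j[5]);return t,R
def fit(sg):
    return least_squares(lambda p:np.concatenate([fk(j,p,sg)[0]-t for j,t in D]+[1e-3*(p-p0)]),p0)
p0=np.array([.03,.15,.54,.417,.01,.27,0,0,0])
if __name__=="__main__":
    for sg in(1,-1):
        f=fit(sg);print(sg,f.x.round(4),np.abs(f.fun).max());R=fk(D[6][0],f.x,sg)[1].as_matrix();print(R[:,0].round(3),R.round(2).tolist())
E
python3 kin.py
```

```text
1 [ 0.2096 -0.273   0.5249  0.3976 -0.0048 -0.1722 -0.173  -0.3687  0.2033] 0.05342873831776773
[-0.466  0.399 -0.79 ] [[-0.47, -0.69, 0.55], [0.4, 0.39, 0.83], [-0.79, 0.61, 0.1]]
-1 [-1.000e-04  1.620e-01  5.648e-01  4.213e-01 -7.000e-04  2.964e-01
  1.000e-03 -2.000e-04 -1.597e-01] 0.0004518859349372517
[ 0.612  0.04  -0.79 ] [[0.61, -0.79, 0.06], [0.04, 0.11, 0.99], [-0.79, -0.61, 0.1]]
```

The model fits to 0.5 mm. Now I check which leans are reachable along the lid swing.

```bash
cat >> kin.py <<'E'
P=np.array([-1e-4,.162,.5648,.4213,-7e-4,.2964,.001,-2e-4,-.1597])
lo=np.array([-179.8,-69.3,-61.27,-181.2,-171.1,-177.4]);hi=np.array([179.8,118.1,80.66,117.6,-9.14,177.4])
def toolR(R): # model -> tool frame
    m=R.as_matrix();return np.c_[-m[:,1],-m[:,2],m[:,0]]
def ik(pos,Rt,q0):
    f=least_squares(lambda q:np.r_[(fk(q,P,-1)[0]-pos)*10,(toolR(fk(q,P,-1)[1])-Rt).ravel()],np.clip(q0,lo+.1,hi-.1),bounds=(lo,hi),x_scale=30)
    return f.x,np.abs(f.fun).max()
c0=np.array([.421,.398]);yaw=np.radians(12.3);a=np.array([np.cos(yaw),np.sin(yaw),0]);bb=np.array([-a[1],a[0],0]);up=np.array([0,0,1.])
def pose(phi,th,psi,ins=8,back=0,lift=0,flip=False):
    # phi lid angle, th lean from vertical, psi azimuth of lean relative to carton x; contact at tab tip
    th,ps,ph=np.radians([th,psi,phi+.9]);f=np.cos(ps)*a+np.sin(ps)*bb
    z=np.sin(th)*f-np.cos(th)*up;y=-(np.cos(ps)*bb-np.sin(ps)*a)*(-1 if flip else 1);x=np.cross(y,z);n=np.cos(th)*f+np.sin(th)*up
    T=np.r_[c0,-.006]+.057*a+.037*up+.129*(-np.cos(ph)*a+np.sin(ph)*up)
    C=T+ins/1000*z;return C-.0095*n-.011*z-back*a+lift*up,np.c_[x,y,z]
E
python3 - <<'E'
from kin import *
for th in(25,35,45):
  for psi in(0,20,35):
    for flip in (0,1):
      o=[];q=np.array([71,0,-50,50,-40,-40+flip*170.])
      for args in(dict(phi=0),dict(phi=0,back=.03),dict(phi=0,back=.03,lift=.1),dict(phi=50),dict(phi=100)):
        p,R=pose(th=th,psi=psi,flip=flip,**args);q2,e=ik(p,R,q)
        o.append((q2.round().astype(int).tolist(),round(e,3)))
      print(th,psi,flip,o)
E
```

```text
25 0 0 [([49, 21, -58, 118, -17, -63], np.float64(0.027)), ([51, 19, -61, 118, -18, -65], np.float64(0.028)), ([72, 8, -56, 61, -25, -27], np.float64(0.0)), ([63, 13, -50, 63, -22, -19], np.float64(0.0)), ([58, 19, -35, 45, -25, 4], np.float64(0.0))]
25 0 1 [([49, 21, -58, 118, -17, 117], np.float64(0.027)), ([51, 19, -61, 118, -18, 115], np.float64(0.028)), ([72, 8, -56, 61, -25, 153], np.float64(0.0)), ([63, 13, -50, 63, -22, 161], np.float64(0.0)), ([57, 18, -38, 53, -23, 177], np.float64(0.025))]
25 20 0 [([44, 20, -57, 118, -9, -40], np.float64(0.121)), ([47, 18, -60, 118, -11, -42], np.float64(0.127)), ([56, 6, -61, 88, -10, -20], np.float64(0.0)), ([53, 11, -54, 77, -9, -6], np.float64(0.009)), ([56, 17, -34, 34, -18, 35], np.float64(0.0))]
25 20 1 [([44, 20, -57, 118, -9, 140], np.float64(0.121)), ([47, 18, -60, 118, -11, 138], np.float64(0.127)), ([56, 6, -61, 88, -10, 160], np.float64(0.0)), ([53, 11, -54, 77, -9, 174], np.float64(0.009)), ([47, 16, -45, 79, -9, 177], np.float64(0.071))]
25 35 0 [([64, 21, -40, -10, -9, 85], np.float64(0.158)), ([67, 19, -42, -12, -9, 84], 
[... 2823 characters left out ...]
-28, 124], np.float64(0.335)), ([51, 7, -61, 118, -18, 135], np.float64(0.173)), ([46, 12, -56, 118, -19, 138], np.float64(0.218)), ([38, 16, -45, 118, -11, 147], np.float64(0.172))]
45 35 0 [([47, 19, -58, 118, -14, -31], np.float64(0.428)), ([51, 18, -61, 118, -18, -36], np.float64(0.44)), ([46, 5, -61, 118, -9, -28], np.float64(0.277)), ([42, 11, -55, 118, -9, -25], np.float64(0.305)), ([46, 16, -21, -47, -9, 137], np.float64(0.079))]
45 35 1 [([47, 19, -58, 118, -14, 149], np.float64(0.428)), ([51, 18, -61, 118, -18, 144], np.float64(0.44)), ([46, 5, -61, 118, -9, 152], np.float64(0.277)), ([42, 11, -55, 118, -9, 155], np.float64(0.305)), ([37, 16, -45, 118, -9, 159], np.float64(0.304))]
```

```bash
cat > srch.py <<'E'
from kin import *
import kin
rng=np.random.default_rng(0)
S=[np.array([j1,15,-45,j4,-40,j6]) for j1 in(45,85) for j4 in(-120,-40,50) for j6 in(-90,60)]
def best(p,R):
    b=None
    for s in S:
        q,e=ik(p,R,s)
        if e<.005 and np.all(q>lo+1) and np.all(q<hi-1):
            if b is None or min((q-lo)[2],20)>min((b-lo)[2],20)+1: b=q
    return b
E
python3 - <<'E'
from srch import *
for c in ((.421,.398),(.455,.40)):
  kin.c0=np.array(c)
  for th in(30,40):
    for psi in(0,-20,-40,-60):
      o=[]
      for args in(dict(phi=0,back=.02),dict(phi=60),dict(phi=100)):
        q=best(*pose(th=th,psi=psi,**args)); o.append(None if q is None else q.round().astype(int).tolist())
      print(c,th,psi,o)
E
```

```text
(0.421, 0.398) 30 0 [None, [57, 13, -52, 83, -21, -33], [53, 18, -42, 71, -20, -17]]
(0.421, 0.398) 30 -20 [[65, 23, -59, 93, -29, -74], [68, 17, -44, 57, -35, -36], [61, 21, -35, 54, -35, -25]]
(0.421, 0.398) 30 -40 [[78, 27, -49, 55, -36, -67], [72, 21, -34, 41, -48, -42], [65, 26, -25, 41, -49, -33]]
(0.421, 0.398) 30 -60 [[80, 31, -37, 33, -46, -66], [72, 26, -23, 30, -60, -50], [65, 31, -14, 31, -62, -42]]
(0.421, 0.398) 40 0 [None, None, None]
(0.421, 0.398) 40 -20 [None, [67, 18, -50, 79, -39, -55], [59, 21, -42, 79, -37, -47]]
(0.421, 0.398) 40 -40 [[80, 30, -51, 62, -44, -77], [74, 24, -38, 53, -52, -54], [66, 27, -30, 55, -52, -46]]
(0.421, 0.398) 40 -60 [[82, 35, -37, 38, -53, -73], [75, 29, -25, 37, -65, -57], [68, 33, -16, 39, -66, -50]]
(0.455, 0.4) 30 0 [None, [53, 15, -49, 83, -19, -30], [51, 20, -39, 69, -20, -13]]
(0.455, 0.4) 30 -20 [[61, 24, -57, 95, -28, -71], [65, 18, -42, 58, -34, -33], [59, 23, -31, 53, -35, -21]]
(0.455, 0.4) 30 -40 [[73, 28, -48, 58, -35, -65], [69, 23, -32, 42, -47, -39], [62, 28, -21, 41, -49, -30]]
(0.455, 0.4) 30 -60 [[76, 32, -36, 35, -46, -64], [69, 28, -21, 31, -60, -47], [63, 33, -10, 32, -63, -39]]
(0.455, 0.4) 40 0 [None, None, None]
(0.455, 0.4) 40 -20 [[62, 27, -59, 105, -39, -84], [62, 19, -48, 81, -38, -54], [56, 23, -39, 80, -36, -45]]
(0.455, 0.4) 40 -40 [[76, 31, -49, 66, -43, -76], [70, 25, -36, 55, -51, -52], [63, 29, -27, 56, -51, -44]]
(0.455, 0.4) 40 -60 [[79, 36, -35, 40, -53, -71], [71, 31, -23, 38, -65, -55], [65, 35, -13, 41, -66, -47]]
```

Leaning 40° with the finger coming in from the front-left (psi −40°) is reachable. I re-plan so the finger's leading left corner goes under the tab.

```bash
cat > plan.py <<'E'
from srch import *
c=np.array([.422,.399,-.006]);TH,PS=np.radians([40,-40])
def pz(phi,ins=15,back=0,lift=0,lat=3):
    f=np.cos(PS)*a+np.sin(PS)*bb;z=np.sin(TH)*f-np.cos(TH)*up;w=np.cos(PS)*bb-np.sin(PS)*a;n=np.cos(TH)*f+np.sin(TH)*up;ph=np.radians(phi+.9)
    K=c+.057*a+.037*up+.129*(-np.cos(ph)*a+np.sin(ph)*up)+lat/1000*bb+ins/1000*z
    return K-.015*w-.0095*n-.011*z-back*a+lift*up,np.c_[np.cross(-w,z),-w,z]
def rel(p,R):
    from station import r
    s=r.sense();R0=np.array(s["ee_rot"]);print("shift",(R0.T@(p-s["tcp_pos"])*1000).round(1),"turn",Ro.from_matrix(R0.T@R).as_rotvec().round(3),"t",s["time_s"],"tcp",np.round(s["tcp_pos"],4),"F",np.round(s["wrist_force"],1),"j",np.round(s["joints"],1))
E
python3 - <<'E'
from plan import *
for k in(dict(phi=0,back=.04,lift=.14),dict(phi=0,back=.04,lift=.07),dict(phi=0,back=.03),dict(phi=0),dict(phi=30),dict(phi=70),dict(phi=105)):
    p,R=pz(**k);q=best(p,R);print(k,p.round(3),None if q is None else q.round(1).tolist())
rel(*pz(0,back=.04,lift=.14))
E
```

```text
{'phi': 0, 'back': 0.04, 'lift': 0.14} [0.301 0.367 0.164] [88.1, 16.2, -44.3, 43.0, -58.1, -58.4]
{'phi': 0, 'back': 0.04, 'lift': 0.07} [0.301 0.367 0.094] [86.2, 22.4, -49.5, 50.5, -49.6, -68.1]
{'phi': 0, 'back': 0.03} [0.311 0.369 0.024] [81.2, 29.8, -53.2, 63.7, -42.7, -80.1]
{'phi': 0} [0.34  0.376 0.024] [77.1, 30.6, -51.4, 66.6, -42.6, -78.5]
{'phi': 30} [0.358 0.379 0.088] [77.9, 25.0, -46.8, 56.8, -47.7, -65.9]
{'phi': 70} [0.425 0.394 0.144] [71.9, 23.4, -38.2, 54.1, -51.5, -53.1]
{'phi': 105} [0.5   0.411 0.146] [64.8, 27.3, -31.2, 56.6, -50.3, -47.4]
shift [-79.2 -85.9  30.9] turn [-0.339  0.064  0.27 ] t 8.35 tcp [0.3392 0.272  0.2279] F [10.2  0.7  8.2] j [ 71.6  -6.6 -61.3  64.8 -38.9 -40.6]
```

Emit:
servo_tool(commands=[[[1, -8, -14, 6, -0.08, 0.015, 0.06], [1, -26, -32, 12, -0.16, 0.03, 0.12], [1, -44, -50, 18, -0.24, 0.045, 0.18], [1, -62, -68, 25, -0.3, 0.06, 0.24], [1, -79, -86, 31, -0.34, 0.064, 0.27]]])

```text
time_s: 8.85
tcp_pos: [0.3013, 0.3676, 0.1621]
ee_rot: [[0.677, -0.471, 0.565], [-0.359, -0.882, -0.304], [0.642, 0.003, -0.767]]
wrist_force: [0.0, 1.0, 0.6]
gripper_width: 0.009
gripper_force: 0.0
```

```bash
python3 -c "
from plan import *
rel(*pz(0,back=.04,lift=.05))"
```

```text
shift [-56.8   0.6  67.5] turn [ 0.006  0.001 -0.003] t 8.85 tcp [0.3013 0.3676 0.1621] F [0.  1.  0.6] j [ 87.9  16.5 -44.   42.7 -58.1 -58.4]
```

Emit:
servo_tool(commands=[[[1, -18, 0, 22, 0, 0, 0], [1, -38, 0, 45, 0, 0, 0], [1, -57, 0, 68, 0, 0, 0], [1, -75, -3, 92, 0, 0, 0], [1, -83, -6, 111, 0, 0, 0]]])

```text
time_s: 9.35
tcp_pos: [0.3111, 0.3672, 0.0228]
ee_rot: [[0.679, -0.468, 0.565], [-0.357, -0.884, -0.303], [0.642, 0.004, -0.767]]
wrist_force: [0.6, 0.4, 0.7]
gripper_width: 0.005
gripper_force: 0.0
```

```bash
python3 - <<'E'
from plan import *
from h import *
from station import r
rel(*pz(0))
a_=r.capture("top");b_=r.capture("side");np.savez("t4.npz",**a_);np.savez("s4.npz",**b_)
T=c+.057*a+.037*up-.129*a+.002*up
for n,k in(("top",a_),("side",b_)):
    print(n,proj(k,[T,T+.018*bb,T-.018*bb]).round(1).tolist())
o=np.zeros((480,800,3),np.uint8)
o[:,:400]=cv2.resize(a_["pixels"][290:386,210:290,::-1],(400,480),interpolation=2)
o[:,400:]=cv2.resize(b_["pixels"][230:302,210:270,::-1],(400,480),interpolation=2)
cv2.imwrite("pics/t4.png",o)
E
```

```text
shift [ 17.3 -20.8  12.9] turn [ 0.006  0.002 -0.   ] t 9.35 tcp [0.3111 0.3672 0.0228] F [0.6 0.4 0.7] j [ 81.1  29.8 -53.2  63.4 -42.6 -79.9]
top [[265.1, 345.1], [260.2, 348.4], [270.1, 341.8]]
side [[247.3, 275.5], [241.7, 276.4], [252.9, 274.6]]
```

View pics/t4.png

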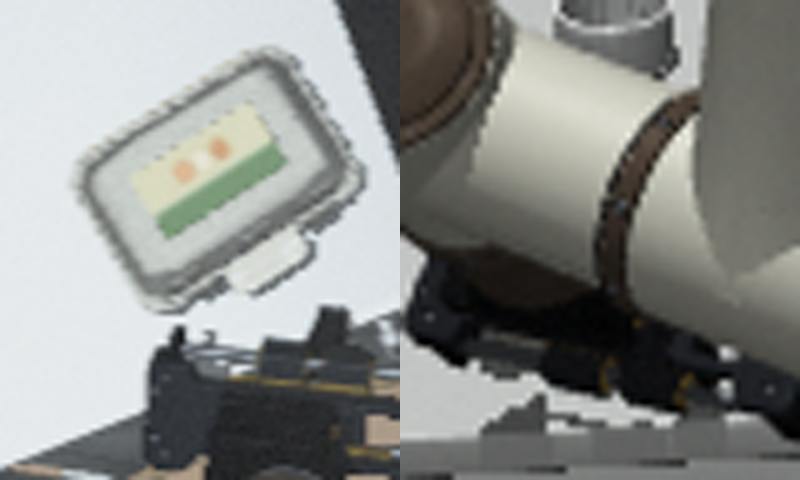

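In the top crop the tab tip runs from (245,293) to (312,252), which matches the predicted (251,292)–(300,259), so the estimate holds. The closed fingertips wait just in front, at about (335,310). I go under the tab and compute the arc.

Emit:
servo_tool(commands=[[[1, 4, -4, 3, 0, 0, 0], [1, 8, -8, 6, 0, 0, 0], [1, 12, -12, 9, 0, 0, 0], [1, 15, -16, 11, 0, 0, 0], [1, 17, -20, 13, 0, 0, 0]]])

```text
time_s: 9.95
tcp_pos: [0.3411, 0.3749, 0.0265]
ee_rot: [[0.677, -0.471, 0.566], [-0.36, -0.882, -0.303], [0.642, 0.001, -0.767]]
wrist_force: [-0.7, -0.2, 0.0]
gripper_width: 0.006
gripper_force: 0.0
```

```bash
python3 - <<'E'
from plan import *
p0,R=pz(0);rel(p0,R)
P=[(R.T@(pz(f)[0]-p0)*1000).round() for f in np.arange(0,111,4.4)]
for k in range(0,25,5): print([ (P[k+i]-P[k]).astype(int).tolist() for i in range(1,6) if k+i<len(P)])
E
```

```text
shift [-2.7  0.   1.1] turn [ 0.005  0.001 -0.004] t 9.95 tcp [0.3411 0.3749 0.0265] F [-0.7 -0.2  0. ] j [ 77.1  30.3 -51.2  65.6 -42.9 -77.7]
[[7, 0, -7], [14, -1, -14], [21, -2, -21], [29, -4, -27], [37, -7, -32]]
[[8, -2, -5], [17, -5, -9], [25, -9, -12], [34, -13, -15], [42, -17, -18]]
[[9, -5, -1], [17, -10, -2], [26, -15, -2], [34, -21, -2], [42, -26, -1]]
[[8, -6, 2], [15, -12, 5], [22, -19, 8], [29, -25, 12], [35, -31, 16]]
[[6, -7, 5], [11, -13, 11], [15, -19, 17], [19, -25, 23], [23, -31, 30]]
```

Emit:
servo_tool(commands=[[[1, 7, 0, -7, 0, 0, 0], [1, 14, -1, -14, 0, 0, 0], [1, 21, -2, -21, 0, 0, 0], [1, 29, -4, -27, 0, 0, 0], [1, 37, -7, -32, 0, 0, 0]]])

```text
time_s: 10.45
tcp_pos: [0.3509, 0.3771, 0.0747]
ee_rot: [[0.677, -0.47, 0.566], [-0.359, -0.883, -0.303], [0.642, 0.002, -0.767]]
wrist_force: [0.7, 0.8, 0.3]
gripper_width: 0.002
gripper_force: 0.1
```

```bash
python3 - <<'E'
from plan import *
from h import *
from station import r
rel(*pz(22))
a_=r.capture("top");np.savez("t5.npz",**a_)
cv2.imwrite("pics/t5.png",cv2.resize(a_["pixels"][290:386,210:310,::-1],(500,480),interpolation=2))
E
```

```text
shift [-2.6  0.1  1.2] turn [ 0.006  0.001 -0.003] t 10.45 tcp [0.3509 0.3771 0.0747] F [0.7 0.8 0.3] j [ 78.3  25.9 -47.9  57.7 -46.7 -68.3]
```

View pics/t5.png

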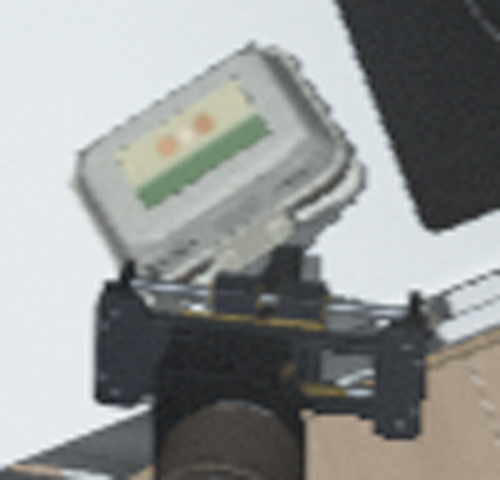

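The lid is lifting: its near rim has come up, and the finger is under the right part of the tab at about (285,262). I continue the arc with a 7 mm shift left towards the tab's middle.

Emit:
servo_tool(commands=[[[1, 7, -3, -6, 0, 0, 0], [1, 15, -7, -10, 0, 0, 0], [1, 22, -12, -14, 0, 0, 0], [1, 30, -17, -18, 0, 0, 0], [1, 38, -22, -21, 0, 0, 0]]])

```text
time_s: 11.0
tcp_pos: [0.3755, 0.3896, 0.1152]
ee_rot: [[0.677, -0.47, 0.566], [-0.359, -0.883, -0.304], [0.642, 0.002, -0.766]]
wrist_force: [0.1, -0.1, -0.1]
gripper_width: 0.005
gripper_force: 0.0
```

Emit:
servo_tool(commands=[[[1, 9, -5, -1, 0, 0, 0], [1, 17, -10, -2, 0, 0, 0], [1, 26, -15, -2, 0, 0, 0], [1, 34, -21, -2, 0, 0, 0], [1, 42, -26, -1, 0, 0, 0]]])

```text
time_s: 11.5
tcp_pos: [0.4159, 0.3976, 0.1426]
ee_rot: [[0.677, -0.47, 0.566], [-0.359, -0.882, -0.304], [0.642, 0.003, -0.766]]
wrist_force: [-1.1, 1.2, -0.4]
gripper_width: 0.002
gripper_force: 0.0
```

```bash
python3 - <<'E'
from plan import *
from h import *
from station import r
rel(*pz(66,lat=10))
a_=r.capture("top");b_=r.capture("side")
o=np.zeros((480,800,3),np.uint8)
o[:,:400]=cv2.resize(a_["pixels"][270:390,200:300,::-1],(400,480),interpolation=2)
o[:,400:]=cv2.resize(b_["pixels"][200:296,190:270,::-1],(400,480),interpolation=2)
cv2.imwrite("pics/t6.png",o)
E
```

```text
shift [-2.5 -0.9  0.6] turn [ 0.006  0.001 -0.003] t 11.5 tcp [0.4159 0.3976 0.1426] F [-1.1  1.2 -0.4] j [ 73.1  23.5 -38.   52.8 -52.2 -53.4]
```

View pics/t6.png

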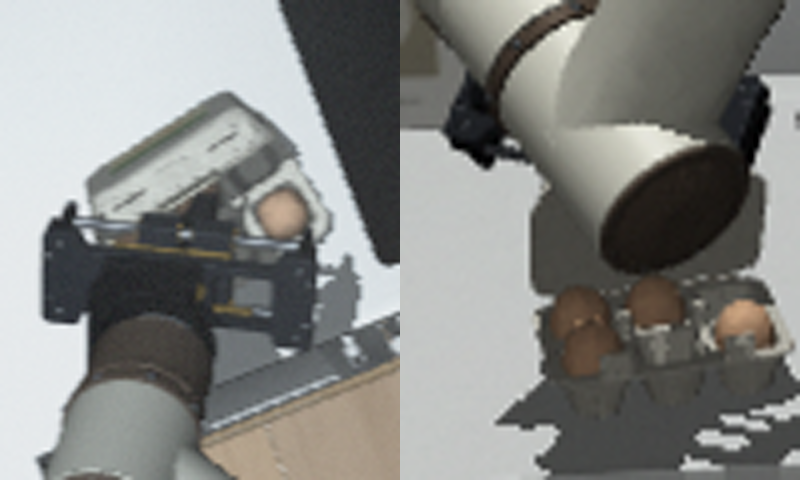

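The lid stands at about 65–70°, with the eggs visible at (580,310) and (750,320) in the side crop. I push it past its balance point.

Emit:
servo_tool(commands=[[[1, 8, -6, 2, 0, 0, 0], [1, 15, -12, 5, 0, 0, 0], [1, 22, -19, 8, 0, 0, 0], [1, 29, -25, 12, 0, 0, 0], [1, 35, -31, 16, 0, 0, 0]]])

```text
time_s: 12.1
tcp_pos: [0.4633, 0.4075, 0.1524]
ee_rot: [[0.677, -0.47, 0.566], [-0.359, -0.882, -0.304], [0.642, 0.003, -0.766]]
wrist_force: [0.5, -1.2, -0.5]
gripper_width: 0.007
gripper_force: 0.0
```

Emit:
servo_tool(commands=[[[1, 6, -7, 5, 0, 0, 0], [1, 11, -13, 11, 0, 0, 0], [1, 15, -19, 17, 0, 0, 0], [1, 19, -25, 23, 0, 0, 0], [1, 23, -31, 30, 0, 0, 0]]])

```text
time_s: 12.6
tcp_pos: [0.5103, 0.4175, 0.1437]
ee_rot: [[0.677, -0.47, 0.566], [-0.359, -0.883, -0.304], [0.642, 0.003, -0.766]]
wrist_force: [-0.0, 0.9, 0.3]
gripper_width: 0.005
gripper_force: 0.0
```

Emit:
servo_tool(commands=[[[1, 0, 0, -30, 0, 0, 0], [1, 0, 0, -65, 0, 0, 0], [1, 0, 0, -100, 0, 0, 0], [1, 0, 0, -130, 0, 0, 0], [1, 0, 0, -150, 0, 0, 0]]])

```text
time_s: 13.1
tcp_pos: [0.424, 0.4643, 0.2608]
ee_rot: [[0.677, -0.469, 0.567], [-0.36, -0.883, -0.301], [0.642, 0.0, -0.767]]
wrist_force: [-0.7, -0.4, -0.1]
gripper_width: 0.007
gripper_force: 0.0
```

```bash
python3 - <<'E'
from plan import *
from h import *
from station import r
rel(*pz(66,lat=10))
a_=r.capture("top");b_=r.capture("side");np.savez("t7.npz",**a_)
o=np.zeros((480,800,3),np.uint8)
o[:,:400]=cv2.resize(a_["pixels"][220:364,180:300,::-1],(400,480),interpolation=2)
o[:,400:]=cv2.resize(b_["pixels"][200:296,190:270,::-1],(400,480),interpolation=2)
cv2.imwrite("pics/t7.png",o)
E
```

```text
shift [-59.9  61.9 106.8] turn [ 0.003  0.001 -0.004] t 13.1 tcp [0.424  0.4643 0.2608] F [-0.7 -0.4 -0.1] j [ 76.3  21.9 -19.5  42.5 -67.2 -37.8]
```

View pics/t7.png

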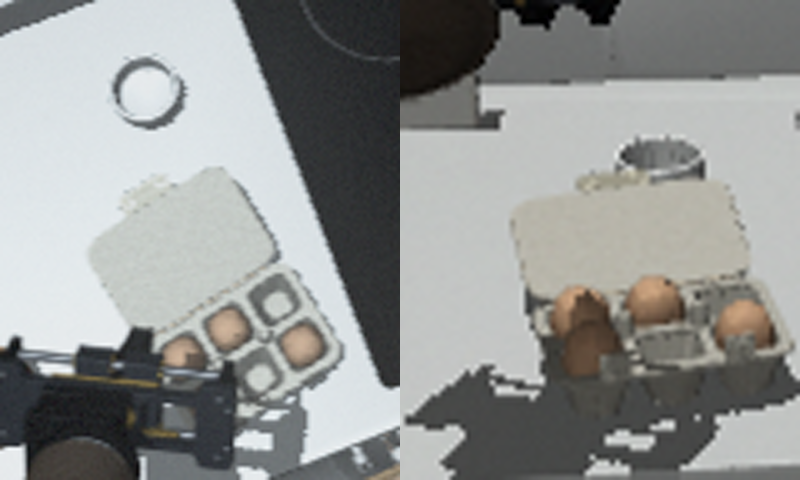

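The lid lies wide open with its tab at (150,190), clear of the ramekin at (147,92) in the crop, which hasn't moved. The carton is off the glass. I rise a little to let things settle and hand in.

Emit:
servo_tool(commands=[[[1, 0, 0, -10, 0, 0, 0], [1, 0, 0, -15, 0, 0, 0], [1, 0, 0, -15, 0, 0, 0], [1, 0, 0, -15, 0, 0, 0], [1, 0, 0, -15, 0, 0, 0]]])

```text
time_s: 13.7
tcp_pos: [0.4164, 0.4669, 0.2699]
ee_rot: [[0.677, -0.471, 0.565], [-0.359, -0.882, -0.305], [0.642, 0.004, -0.766]]
wrist_force: [-0.0, 0.2, -0.0]
gripper_width: 0.007
gripper_force: 0.0
```

```bash
python3 -c "
from station import r
print(r.finish_job())"
```

```text
the job is handed in; nothing more can be done
None
```

The carton was slid off the hob onto the ramekin-side worktop, its lid lies wide open by itself in the last pictures, and the job is handed in at about 14 s; no verdict was returned.

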